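# Turn over a computer cover panel in the turning stand

### The job

Turn over the wide vented computer cover panel that lies on one leaf of the V-shaped turning stand: lift its raised edge, tip the panel up so that it stands in the channel between the two leaves, then lower it over onto the opposite leaf without letting it fall, so that it rests there squarely with its bare-metal inside facing up. Leave the smaller spare panel and the computer mouse where they are.

Things in the scene. Friction and masses are not known exactly. Their poses are not given: they have to be found in the camera images.
- panel_center (a point): Centre of the loose cover panel, a stiff plate 200 (x) x 150 (y) x 8 mm (z), 0.28-0.56 kg. +z face: painted outside with 7 black vent slots; -z: bare-metal inside. It starts outside up on the stand's -y leaf, sloping 28 deg, its low +y edge loose in the channel against the far wall, its free -y edge 82 mm (underside) above the bench, 45 mm past the leaf's end; up to 20 mm off-middle along x.
- stand: Fixed V stand; origin on the bench under its middle, z up, x along the channel, +y towards the empty leaf. Channel: 26 mm wide, floor 12 mm, wall tops 24 mm above bench. Leaves: mirror images, 240 mm along x, rise outwards at 28 deg from the wall tops to 85 mm from the middle, 61 mm high; free room beyond. A panel lying on a leaf has its centre 55 mm from the middle, 51 mm above bench.
- spare_center (a point): Centre of the spare panel lying flat on the bench, 110 by 140 by 8 mm, grey, without a row of vents (one black slot). To be left alone.
- mouse_center (a point): Centre of a black computer mouse on the bench, 105 by 60 by 30 mm. To be left alone.
There are look-alikes about, which are no part of the job. Leave any green look-alike of the part that bears panel_center alone.

How it is judged (in metres and radians):
On the way:
1. the panel stands upright (within 17 degrees) on its long edge in the channel (angle between panel_center's own z axis and vertical between 1.27 and 1.87 rad and y of panel_center in the frame of stand between -0.045 and 0.045 m and z of panel_center in the frame of stand between 0.06 and 0.11 m), for 0.05 s.
At the end, for the whole second after the job is handed in: The panel lies at rest on the opposite leaf, inside up, sloping 28 degrees (within about 11), its centre within 20 mm of its place across the stand and 50 mm of the middle along it, its long edges within 11 degrees of the channel (angle between panel_center's own z axis and vertical between 2.45 and 2.85 rad and y of panel_center in the frame of stand between 0.035 and 0.075 m and x of panel_center in the frame of stand between -0.05 and 0.05 m and z of panel_center in the frame of stand between 0.035 and 0.07 m and angle between the x axis of panel_center and the x axis of stand, either way round below 0.2 rad and linear speed of panel below 0.02 m/s); the robot touches nothing.
It fails at once if the panel falls over: past upright it turns faster than 7.5 rad/s (a free fall of more than about 20 degrees) (angle between panel_center's own z axis and vertical above 1.7 rad and angular speed of panel above 7.5 rad/s).
It fails at once if the spare panel is moved by more than 20 mm (distance of spare_center from where it was at the start of the episode above 0.02 m).
It fails at once if the mouse is moved by more than 20 mm (distance of mouse_center from where it was at the start of the episode above 0.02 m).
It also fails if it takes over 48 s, if anything falls off the work surface, if the arm or the gripper's body presses on something with over 40 N, if the wrist force passes 120 N, or if a joint passes its speed limit or range.

### The arm

A 6-joint arm with a two-finger parallel gripper is mounted at the origin on the work surface. World frame = base frame: x ahead of the robot, y to its left, z up, the work surface at z = 0. Lengths are in mm, angles in rad, forces in N, time in s.
With the tool pointing down it reaches from about 350 to 875 mm from the base axis. Payload 4.2 kg.
Tool frame: the origin (TCP) lies at the very end of the fingers, on their centre line; the grasp point (between the pads) lies 19 mm behind it; z points along the fingers, y is the line along which they close (so a half turn about z gives the same grasp; the last joint's range is limited). The gripper opens to 85 mm and grips with 20 to 120 N. Pads are 22 mm wide; open, the fingers measure 114 mm over their backs; the gripper's body (76 mm by 85 mm) begins 54 mm behind the grasp point. The pads swing forward as they close: fully open they stand 13 mm farther back than shut.
Start: joints at [1.368, 0.385, 0.008, 0, -1.194, -0.259], TCP at [278.441, 559.526, 231.312] pointing down, gripper open.
Joint ranges: [-3.14, 3.14], [-1.21, 2.06], [-1.07, 1.41], [-3.16, 2.05], [-2.99, -0.16], [-3.1, 3.1]. Speed limits (rad/s): [2.79, 2.79, 3.14, 3.14, 3.14, 3.14].

### API

Orientations are given as a unit quaternion [x, y, z, w].
In Python, from bench import read_state, get_image, camera_model, job_done gives the robot as it stands.
- The arm moves only by the shell command python3 -m handwheel 'ROWS'. ROWS is JSON, a list of rows, each a list of 7 numbers: the shift along the tool's x, y, z in m, then the turn, a rotation vector about the tool's x, y, z in rad, then the gripper's target within -1 to 1 (fully open at 1, half-way at 0, shut at -1). In form: [[dx, dy, dz, wx, wy, wz, jaw], ...]. A call has 1 to 10 rows; each row is the pose to reach, as a shift and turn from the pose commanded when the call began, along the tool's axes at that moment; what a row does not reach only later rows make up. A row lasts 1/8 s, in which the tool goes at most 62.5 mm and 10.7 degrees, less where a joint would pass 70% of its speed; a pose out of reach is approached as far as the arm can. A call with a gripper value outside its range is refused whole. The fingers move at their own pace and stop on an object; the grip force is fixed at half the most. Time passes only in rows, so rows that repeat a pose let the fingers close. It gives the time, the measured TCP pose, the force, the opening and the grip force at its end, in the units of the state.
- read_state(): the state, without advancing time (a new reading comes with each control period).
- get_image(name): name is "side" or "top"; returns (picture, depth): 400x640x3 uint8, blue, green, red; 400x640 float32, mm along the optical axis (not along the pixel's ray), 0 where there is no reading.
- camera_model(name): a dict with "K" (3x3 intrinsics, pixels), "rvec" (rotation vector, rad) and "tvec" (3), from world to camera coordinates, as OpenCV has them. Camera axes: x right, y down, z forward; pixel columns grow to the right and rows downward; lengths in mm; the calibration is good to about 2 mm. A picture is of the moment at which its call begins. camera_model takes no time and is no camera call.
- job_done(): hands the job in; it is judged then, once.
The state is a dict: "clock": time; "joints": joint angles; "joint_vel": joint speeds; "joint_efforts": joint torques, N m; "position": TCP position; "ee_rot": TCP orientation; "contact_force": force on the tool from outside, world axes, zero at the start; "wrist_torque": the same for the moment, N m; "gripper_width": finger opening in mm; "grasp_force": force on a finger pad.
Only numpy, scipy, OpenCV 4.12 (cv2) and the standard library are available. Lean on these libraries where they do the work, as an engineer would, in place of code of your own. Each camera call takes 0.05 s, during which the arm holds its last target. There are 200 camera calls.

## Working session

There is one attempt and no reset: what is moved stays moved. The work goes in short steps, Python scripts to look and compute and a shell command to move; the robot and the scene stay as the last step left them, time stands still between calls to the robot, and variables do not carry over. Pictures are saved under pics/ and viewed, at most 10 in all, crops included, and the job is handed in when it is done.

```bash
mkdir -p pics; python3 - <<'E'
from bench import *
import cv2,numpy as np
for n in("top","side"):
    im,d=get_image(n);cv2.imwrite(f"pics/{n}0.png",im);np.save(f"pics/{n}0.npy",d);m=camera_model(n);print(n,m)
print(read_state())
E
```

```text
top {'K': array([[431.46534061,   0.        , 314.61470348],
       [  0.        , 431.46534061, 196.53522969],
       [  0.        ,   0.        ,   1.        ]]), 'rvec': array([ 2.12491618, -2.17002916,  0.17577238]), 'tvec': array([   8.52556257,  413.97909343, 1223.01422404])}
side {'K': array([[373.07863485,   0.        , 317.38457337],
       [  0.        , 373.07863485, 200.79099511],
       [  0.        ,   0.        ,   1.        ]]), 'rvec': array([ 2.19967546, -0.0762523 ,  0.01030045]), 'tvec': array([-409.05245379,   66.79218264, 1254.74194844])}
{'clock': 0.1, 'joints': array([ 1.36763357e+00,  3.85497017e-01,  6.75591522e-03, -4.10262250e-04,
       -1.19397334e+00, -2.58584385e-01]), 'joint_vel': array([-1.12107708e-03,  4.45436877e-05,  2.20234288e-03,  1.23601785e-03,
       -2.83603968e-04, -6.12172114e-04]), 'joint_efforts': array([-1.92573025e-04, -3.93322170e+01,  1.88929117e+01,  4.19787258e+00,
       -2.59780914e-03,  7.32697487e-06]), 'position': array([278.21475505, 559.08943792, 230.32157556]), 'ee_rot': array([ 9.73449086e-01, -2.28901552e-01, -1.64020217e-04,  9.63973258e-04]), 'contact_force': array([-0.24529658, -0.05592457, -1.51572323]), 'wrist_torque': array([ 0.04217072,  0.01065732, -0.01713175]), 'grasp_force': 0.0, 'gripper_width': 85.5414308572865}
```

View pics/top0.png

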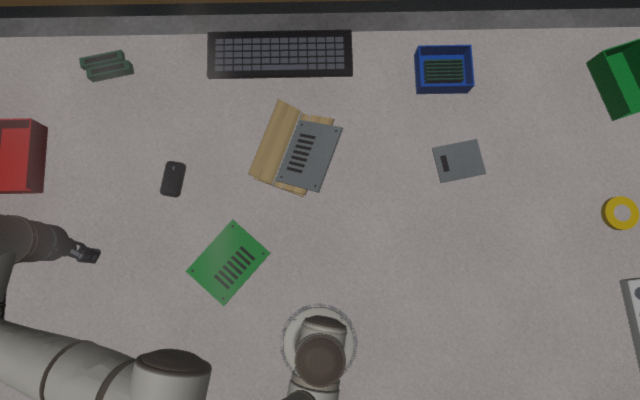

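View pics/side0.png

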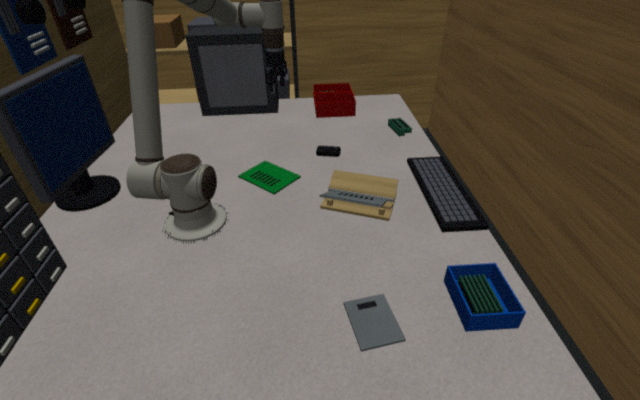

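The top view shows the loose panel at about (308,155), its raised edge on the right, on the wooden stand. The empty leaf is at about (275,145), the spare at (459,160), the mouse at (173,179) and the green look-alike at (228,262). The side view agrees.

```bash
cat > h.py <<'E'
import cv2,numpy as np
from scipy.spatial.transform import Rotation as R
from bench import *
def cloud(n,d):
    m=camera_model(n);K=m["K"];v,u=np.mgrid[:400,:640]
    p=np.stack([(u-K[0,2])/K[0,0]*d,(v-K[1,2])/K[1,1]*d,d],-1)
    r=R.from_rotvec(np.ravel(m["rvec"])).as_matrix()
    return (p-np.ravel(m["tvec"]))@r
E
python3 - <<'E'
from h import *
im=cv2.imread("pics/top0.png");d=np.load("pics/top0.npy");P=cloud("top",d)
print("bench z",np.median(P[220:300,380:480,2]))
hsv=cv2.cvtColor(im,cv2.COLOR_BGR2HSV)
z=P[...,2];roi=np.zeros(z.shape,bool);roi[90:205,240:355]=1
def rect(m,nm):
    q=P[m];c=q.mean(0);w,V=np.linalg.eigh(np.cov((q-c).T));n=V[:,0]*np.sign(V[2,0])
    e1=np.cross(n,[0,0,1]);e1/=np.linalg.norm(e1);e2=np.cross(n,e1)
    ab=np.float32(np.c_[(q-c)@e1,(q-c)@e2]);r=cv2.minAreaRect(ab)
    C=c+r[0][0]*e1+r[0][1]*e2
    print(nm,len(q),"C",C.round(1),"size",np.round(r[1]),"ang",r[2],"n",n.round(3),"tilt",np.degrees(np.arccos(n[2])),"resid",w[0]**.5,"e1",e1.round(3))
    b=cv2.boxPoints(r);print((c+b[:,:1]*e1+b[:,1:]*e2).round(0).tolist())
wood=roi&(hsv[...,1]>70)&(z>5)
pan=roi&(hsv[...,1]<=60)&(z>22)
num,l,s,_=cv2.connectedComponentsWithStats(pan.astype(np.uint8));pan=l==1+s[1:,4].argmax();rect(pan,"panel")
num,l,s,_=cv2.connectedComponentsWithStats(wood.astype(np.uint8));wood=l==1+s[1:,4].argmax()
q=P[wood];print("wood z",q[:,2].min(),q[:,2].max());rr=cv2.minAreaRect(np.float32(q[:,:2]));print("stand",rr)
lf=wood.copy();lf[:,290:]=0;lf&=(z>26);rect(lf,"leaf")
print("spare",P[160,465],"mouse",P[179,173])
E
```

```text
bench z 0.006668846943625481
panel 2960 C [412.4 -51.1 633.3] size [1303.  234.] ang 82.798583984375 n [0.458 0.868 0.193] tilt 78.89684481639614 resid 35.07561047090264 e1 [ 0.884 -0.467  0.   ]
[[181.0, -66.0, 1253.0], [383.0, -180.0, 1282.0], [644.0, -36.0, 13.0], [441.0, 78.0, -15.0]]
wood z 8.875525398858175 1271.4745791142723
stand ((459.03753662109375, 107.06100463867188), (478.82568359375, 155.7633056640625), 3.1702892780303955)
leaf 1789 C [360.2  95.9 621.4] size [1317.  235.] ang 70.90225219726562 n [0.307 0.94  0.151] tilt 81.29256709178802 resid 19.395843098313374 e1 [ 0.951 -0.31   0.   ]
[[23.0, 113.0, 1198.0], [230.0, 33.0, 1274.0], [698.0, 79.0, 45.0], [491.0, 159.0, -31.0]]
spare [ 519.8679065  -455.92465504    7.69644153] mouse [474.41667786 412.04272786  30.19979512]
```

```bash
cat > m.py <<'E'
from h import *
im=cv2.imread("pics/top0.png");d=np.load("pics/top0.npy");P=cloud("top",d)
hsv=cv2.cvtColor(im,cv2.COLOR_BGR2HSV)
z=P[...,2];roi=np.zeros(z.shape,bool);roi[90:205,240:355]=1;roi&=(z<150)&(d>0)
def rect(m,nm):
    q=P[m]
    for k in range(6):
        c=q.mean(0);w,V=np.linalg.eigh(np.cov((q-c).T));n=V[:,0]*np.sign(V[2,0])
        q=q[np.abs((q-c)@n)<max(2.5*w[0]**.5,3)]
    e1=np.cross(n,[0,0,1]);e1/=np.linalg.norm(e1);e2=np.cross(n,e1)
    ab=np.float32(np.c_[(q-c)@e1,(q-c)@e2]);r=cv2.minAreaRect(ab)
    C=c+r[0][0]*e1+r[0][1]*e2
    print(nm,len(q),"C",C.round(1),"size",np.round(r[1]),"ang",r[2],"n",n.round(3),"tilt",np.degrees(np.arccos(n[2])),"resid",w[0]**.5,"e1",e1.round(3))
    b=cv2.boxPoints(r);print((c+b[:,:1]*e1+b[:,1:]*e2).round(0).tolist())
wood=roi&(hsv[...,1]>70)&(z>5)
pan=roi&(hsv[...,1]<=60)&(z>25)
rect(pan,"panel")
q=P[wood];rr=cv2.minAreaRect(np.float32(q[:,:2]));print("stand",rr,cv2.boxPoints(rr))
lf=wood.copy();lf[:,290:]=0;lf&=(z>26);rect(lf,"leaf")
E
python3 m.py
```

```text
panel 2662 C [534.9  13.2  56.1] size [146. 201.] ang 89.55342864990234 n [0.173 0.433 0.885] tilt 27.792207744060363 resid 1.9250787835427037 e1 [ 0.929 -0.371  0.   ]
[[417.0, -8.0, 90.0], [604.0, -84.0, 90.0], [652.0, 35.0, 23.0], [466.0, 111.0, 22.0]]
stand ((559.9708862304688, 65.27875518798828), (173.03973388671875, 240.90895080566406), 68.33272552490234) [[416.08276   29.345787]
 [639.97     -59.60165 ]
 [703.859    101.21172 ]
 [479.9718   190.15916 ]]
leaf 1748 C [579.3 113.7  43.8] size [240.  77.] ang 0.22269080579280853 n [-0.172 -0.434  0.884] tilt 27.849097849899376 resid 2.235991830613793 e1 [-0.93   0.369  0.   ]
[[679.0, 38.0, 26.0], [703.0, 101.0, 62.0], [480.0, 189.0, 61.0], [455.0, 126.0, 26.0]]
```

```bash
cat > kin.py <<'E'
from h import *
from scipy.optimize import least_squares
S0=np.array([560,65.3,0]);X=np.array([.929,-.371,0]);X/=np.linalg.norm(X);Y=np.array([-X[1],X[0],0]);Z=np.array([0,0,1.])
lo=np.array([-3.14,-1.21,-1.07,-3.16,-2.99,-3.1]);hi=np.array([3.14,2.06,1.41,2.05,-.16,3.1])
C=np.array([[0,-1,0],[0,0,-1],[1,0,0]]).T
C=np.column_stack([[0,-1,0],[0,0,-1],[1,0,0]])
def fk(q,L,h):
    r=R.from_euler('z',q[0])*R.from_euler('y',q[1]-q[2])*R.from_euler('x',-q[3])*R.from_euler('y',-q[4])*R.from_euler('x',-q[5])
    M=r.as_matrix()@C
    ps=q[1]-q[2]
    w=np.array([40+445*np.sin(q[1])+40*np.sin(ps)+435*np.cos(ps),0,h+445*np.cos(q[1])+40*np.cos(ps)-435*np.sin(ps)])
    return R.from_euler('z',q[0]).apply(w)+L*M[:,2],M
def pose(al,Ey,Ez,ins=28,x0=-4,sg=-1):
    "panel angle, low edge mid point; TCP ins mm inside the upper edge"
    a=np.radians(al);t=np.cos(a)*Y-np.sin(a)*Z;n=np.sin(a)*Y+np.cos(a)*Z
    p=S0+x0*X+Ey*Y+Ez*Z-(150-ins)*t
    y=sg*n;return p,np.column_stack([np.cross(y,t),y,t])
def ik(p,M,q0,L,h):
    f=lambda q:np.r_[(fk(q,L,h)[0]-p)/100,(fk(q,L,h)[1]-M).ravel()]
    s=least_squares(f,np.clip(q0,lo+.01,hi-.01),bounds=(lo,hi));return s.x,np.abs(s.fun).max()
E
python3 - <<'E'
from kin import *
s=read_state();print((fk(s["joints"],386,330)[1]-R.from_quat(s["ee_rot"]).as_matrix()).round(3).tolist(),fk(s["joints"],386,330)[0])
for L,h in((386,330),(250,194)):
  for sg in(-1,1):
    q=np.array([.1,.5,0,0,-1.1,1.07 if sg<0 else -2.07]);print(L,sg)
    for seq in((90,70,50,28,25),(90,110,130,152,155)):
      qq=q.copy()
      for al in seq:
        qq,e=ik(*pose(al,0,18,sg=sg),qq,L,h);print(al,qq.round(2),round(e,3))
    qq,e=ik(*pose(28,9,17,ins=-80,sg=sg),qq,L,h);print("pre",qq.round(2),round(e,3))
E
```

```text
[[0.0, 0.0, 0.0], [0.0, 0.0, -0.0], [0.0, 0.0, 0.0]] [126.07185273 612.71458397 232.66643999]
386 -1
90 [ 0.12  0.33 -0.3  -0.   -0.94  1.07] 0.0
70 [-0.19  0.26 -0.49 -0.48 -0.82  1.71] 0.0
50 [-0.5   0.4  -0.56 -0.9  -0.95  2.36] 0.0
28 [-0.73  0.75 -0.49 -1.08 -1.22  2.81] 0.0
25 [-0.75  0.81 -0.46 -1.09 -1.26  2.85] 0.0
90 [ 0.12  0.33 -0.3  -0.   -0.94  1.07] 0.0
110 [ 0.35  0.57 -0.03  0.27 -1.23  0.71] 0.0
130 [ 0.5   0.89  0.31  0.42 -1.57  0.56] 0.0
152 [ 0.59  1.33  0.81  0.58 -1.98  0.57] 0.0
155 [ 0.6   1.4   0.9   0.61 -2.04  0.58] 0.0
pre [-0.88  0.69 -0.4  -0.92 -1.35  2.71] 0.0
386 1
90 [ 0.12  0.33 -0.3  -0.   -0.94 -2.07] 0.0
70 [-0.19  0.26 -0.49 -0.48 -0.82 -1.43] 0.0
50 [-0.5   0.4  -0.56 -0.9  -0.95 -0.78] 0.0
28 [-0.73  0.75 -0.49 -1.08 -1.22 -0.33] 0.0
25 [-0.75  0.81 -0.46 -1.09 -1.26 -0.29] 0.0
90 [ 0.12  0.33 -0.3  -0.   -0.94 -2.07] 0.0
110 [ 0.35  0.57 -0.03  0.27 -1.23 -2.43] 0.0
130 [ 0.5   0.89  0.31  0.42 -1.57 -2.58] 0.0
152 [ 0.59  1.33  0.81  0.58 -1.98 -2.58] 0.0
155 [ 0.6   1.4   0.9   0.61 -2.04 -2.56] 0.0
pre [-0.88  0.69 -0.4  -0.92 -1.35 -0.4
[... 319 characters left out ...]
 0.75] 0.0
130 [ 0.42  0.72  0.08  0.47 -1.49  0.6 ] 0.0
152 [ 0.5   0.99  0.3   0.61 -1.8   0.53] 0.0
155 [ 0.51  1.03  0.33  0.63 -1.84  0.53] 0.0
pre [-0.67  0.48 -0.52 -1.07 -1.31  2.58] 0.0
250 1
90 [ 0.12  0.33 -0.3  -0.   -0.94 -2.07] 0.0
70 [-0.1   0.27 -0.45 -0.47 -0.81 -1.53] 0.0
50 [-0.32  0.33 -0.55 -0.95 -0.91 -0.93] 0.0
28 [-0.5   0.56 -0.58 -1.25 -1.18 -0.47] 0.0
25 [-0.52  0.6  -0.57 -1.27 -1.22 -0.42] 0.0
90 [ 0.12  0.33 -0.3  -0.   -0.94 -2.07] 0.0
110 [ 0.3   0.5  -0.12  0.29 -1.2  -2.39] 0.0
130 [ 0.42  0.72  0.08  0.47 -1.49 -2.54] 0.0
152 [ 0.5   0.99  0.3   0.61 -1.8  -2.61] 0.0
155 [ 0.51  1.03  0.33  0.63 -1.84 -2.62] 0.0
pre [-0.67  0.48 -0.52 -1.07 -1.31 -0.56] 0.0
```

```bash
cat >> kin.py <<'E'
def delta(p,M):
    s=read_state();r=R.from_quat(s["ee_rot"])
    return np.r_[r.inv().apply(p-s["position"])/1000,(r.inv()*R.from_matrix(M)).as_rotvec()].round(4)
E
python3 - <<'E'
from kin import *
p,M=pose(90,0,18);p=S0-60*Y+300*Z;print(p,delta(p,M))
E
```

```text
[537.74758678   9.57899762 300.        ] [ 0.4772  0.3764 -0.0689  0.002  -0.     -0.0819]
```

```bash
python3 -m handwheel '[[0.02,0.016,-0.069,0,0,-0.01,1],[0.07,0.056,-0.069,0,0,-0.02,1],[0.12,0.095,-0.069,0,0,-0.03,1],[0.17,0.135,-0.069,0,0,-0.04,1],[0.22,0.175,-0.069,0,0,-0.05,1],[0.27,0.215,-0.069,0,0,-0.06,1],[0.32,0.255,-0.069,0,0,-0.07,1],[0.37,0.295,-0.069,0,0,-0.08,1],[0.42,0.335,-0.069,0,0,-0.08,1],[0.45,0.355,-0.069,0,0,-0.08,1]]'
python3 - <<'E'
from kin import *
s=read_state();print(s["joints"].round(4).tolist(),s["position"],s["contact_force"])
for sg in(-1,):
    p,M=pose(28,9,17,ins=-90);p=p+Z*120;print(p,delta(p,M),delta(*pose(28,9,17,ins=-60)))
E
```

```text
clock: 1.35
position: [523.4, 39.0, 300.1]
ee_rot: [0.982, -0.19, -0.0, 0.0]
contact_force: [1.0, 0.9, -0.1]
gripper_width: 85.6
grasp_force: 0.0
[0.3836, 0.17, -0.1173, -0.0002, -1.2839, 0.8046] [523.39800901  38.98061298 300.11213746] [ 1.01385648  0.92671397 -0.14396892]
[ 481.03226974 -121.65325511  249.67317507] [ 0.0207  0.1648  0.0504  1.0822 -0.0011 -0.0027] [ 0.0207  0.1383  0.1845  1.0822 -0.0011 -0.0027]
```

```bash
python3 - <<'E'
s=open('kin.py').read()
i=s.index("    w=np.array");j=s.index("    return R.from_euler('z'")
s=s[:i]+"    w=np.array([566*np.sin(q[1])+424*np.cos(ps),-160,h+566*np.cos(q[1])-424*np.sin(ps)])\n"+s[j:]
open('kin.py','w').write(s)
E
cat > chk.py <<'E'
from kin import *
import sys
for L in map(int,sys.argv[1:]):
    h=L-138;q=np.array([.4,.2,-.1,0,-1.28,.8])
    print(L,fk(read_state()["joints"],L,h)[0])
    for seq in((90,70,50,28),(90,110,130,152,157)):
      qq=q.copy()
      for al in seq:
        qq,e=ik(*pose(al,0,18),qq,L,h);print(al,qq.round(2),round(e,3))
      if al<90: qq,e=ik(*pose(28,9,17,ins=-80),qq,L,h);print("pre",qq.round(2),round(e,3))
      else: qq,e=ik(*pose(152,-9,17,ins=-60),qq,L,h);print("post",qq.round(2),round(e,3))
E
python3 chk.py 250 340
```

```text
250 [525.62928606  39.65548328 299.70394516]
90 [ 0.41  0.35 -0.28 -0.   -0.93  0.78] 0.0
70 [ 0.22  0.31 -0.43 -0.46 -0.69  1.31] 0.0
50 [ 0.01  0.37 -0.54 -1.14 -0.71  2.1 ] 0.0
28 [-0.17  0.58 -0.61 -1.56 -1.04  2.7 ] 0.0
pre [-0.35  0.5  -0.54 -1.33 -1.14  2.55] 0.0
90 [ 0.41  0.35 -0.28 -0.   -0.93  0.78] 0.0
110 [ 0.55  0.49 -0.13  0.22 -1.25  0.54] 0.0
130 [ 0.65  0.66  0.02  0.34 -1.55  0.42] 0.0
152 [ 0.71  0.88  0.17  0.44 -1.86  0.37] 0.0
157 [ 0.72  0.93  0.19  0.46 -1.92  0.37] 0.0
post [ 0.75  0.92  0.37  0.43 -2.02  0.42] 0.0
340 [525.59364168  39.65994763 299.70395233]
90 [ 0.41  0.35 -0.28 -0.   -0.93  0.78] 0.0
70 [ 0.16  0.3  -0.45 -0.48 -0.69  1.38] 0.0
50 [-0.11  0.41 -0.56 -1.13 -0.75  2.22] 0.0
28 [-0.34  0.69 -0.58 -1.45 -1.09  2.8 ] 0.0
pre [-0.51  0.62 -0.49 -1.23 -1.19  2.64] 0.0
90 [ 0.41  0.35 -0.28 -0.   -0.93  0.78] 0.0
110 [ 0.58  0.52 -0.08  0.21 -1.26  0.52] 0.0
130 [ 0.69  0.75  0.14  0.31 -1.59  0.4 ] 0.0
152 [ 0.75  1.03  0.37  0.41 -1.93  0.36] 0.0
157 [ 0.76  1.09  0.42  0.43 -2.    0.36] 0.0
post [ 0.79  1.08  0.61  0.42 -2.11  0.42] 0.0
```

```bash
python3 -m handwheel '[[0.002,0.016,0.005,0.10,0,0,1],[0.004,0.033,0.01,0.24,0,0,0.5],[0.006,0.05,0.015,0.38,0,0,0.2],[0.008,0.07,0.02,0.52,0,0,0.2],[0.011,0.09,0.026,0.66,0,0,0.2],[0.014,0.11,0.032,0.80,0,0,0.2],[0.017,0.13,0.038,0.94,0,0,0.2],[0.0207,0.15,0.045,1.04,0,0,0.2],[0.0207,0.1648,0.0504,1.0822,-0.001,-0.003,0.2],[0.0207,0.1648,0.0504,1.0822,-0.001,-0.003,0.2]]'
python3 - <<'E'
from kin import *
s=read_state();print(s["joints"].round(3).tolist(),s["position"],s["contact_force"],s["gripper_width"])
for L in (250,300,340,386):print(L,fk(s["joints"],L,L-138)[0])
print(delta(*pose(28,9,17,ins=-40)),delta(*pose(28,9,17,ins=28)))
E
```

```text
clock: 2.6
position: [480.5, -120.7, 248.1]
ee_rot: [0.841, -0.164, 0.096, -0.506]
contact_force: [1.3, 0.8, 0.6]
gripper_width: 51.5
grasp_force: 0.0
[-0.607, 0.358, -0.076, -1.037, -1.554, 2.053] [ 480.45060173 -120.70132115  248.05945468] [1.33558603 0.83536477 0.56985686] 51.45006118457826
250 [ 469.4181802  -258.77809406  346.73167487]
300 [ 485.7954589  -217.7620406   373.29093893]
340 [ 498.89728185 -184.94919784  394.53835018]
386 [ 513.96437825 -147.21442866  418.97287312]
[ 1.300e-03  1.049e-01  1.049e-01 -7.000e-04  1.000e-04 -4.200e-03] [ 1.300e-03  1.050e-01  1.729e-01 -7.000e-04  1.000e-04 -4.200e-03]
```

```bash
python3 - <<'E'
from kin import *
s=read_state();q=s["joints"];print(np.abs(fk(q,300,162)[1]-R.from_quat(s["ee_rot"]).as_matrix()).max())
M=R.from_quat(s["ee_rot"]).as_matrix()
R1=R.from_euler('z',q[0]);R3=R1*R.from_euler('y',q[1]-q[2]);R4=R3*R.from_euler('x',-q[3]);R5=R4*R.from_euler('y',-q[4])
# p = w0 + L*(tz - R1 (0,0,-1)) ... with b at base, c at link4 y (b+c=-160)
base=np.array([566*np.sin(q[1])+424*np.cos(q[1]-q[2]),0,-138+566*np.cos(q[1])-424*np.sin(q[1]-q[2])])
r=s["position"]-R1.apply(base)
A=np.column_stack([M[:,2]+[0,0,1],R1.apply([0,1,0]),R4.apply([0,1,0]),R4.apply([1,0,0]) ])
print(np.linalg.lstsq(A[:,:3],r,rcond=None),r, np.linalg.norm(r))
E
```

```text
2.7755575615628914e-16
(array([ 303.8796695 ,   -3.6968108 , -162.98576287]), array([], dtype=float64), np.int32(3), array([1.57112891, 0.70366216, 0.31429936])) [  1.66612337 211.73045891  34.12410012] 214.46915257314325
```

```bash
sed -i "s/424\*np.cos(ps),-160,/424*np.cos(ps),0,/; s/    return R.from_euler('z',q\[0\]).apply(w)+L\*M\[:,2\],M/    return R.from_euler('z',q[0]).apply(w)+L*M[:,2]+(R.from_euler('z',q[0])*R.from_euler('y',ps)*R.from_euler('x',-q[3])).apply([0,-160,0]),M/" kin.py; python3 chk.py 304
```

```text
304 [ 484.35265666 -116.93376386  250.45526109]
90 [ 0.41  0.35 -0.28 -0.   -0.93  0.78] 0.0
70 [ 0.16  0.3  -0.29 -0.41 -0.84  1.28] 0.0
50 [-0.18  0.38 -0.25 -0.86 -0.98  1.88] 0.0
28 [-0.47  0.61 -0.23 -1.17 -1.27  2.36] 0.0
pre [-0.61  0.54 -0.17 -1.06 -1.41  2.3 ] 0.0
90 [ 0.41  0.35 -0.28 -0.   -0.93  0.78] 0.0
110 [ 0.57  0.51 -0.18  0.22 -1.18  0.51] 0.0
130 [ 0.66  0.71 -0.04  0.33 -1.46  0.38] 0.0
152 [ 0.72  0.96  0.13  0.42 -1.75  0.31] 0.0
157 [ 0.73  1.02  0.16  0.44 -1.81  0.3 ] 0.0
post [ 0.76  1.01  0.35  0.41 -1.93  0.36] 0.0
```

```bash
python3 -m handwheel '[[0.001,0.02,0.02,0,0,0,0.2],[0.001,0.055,0.055,0,0,0,0.2],[0.001,0.09,0.09,0,0,0,0.2],[0.0013,0.105,0.105,-0.001,0,-0.004,0.2],[0.0013,0.105,0.105,-0.001,0,-0.004,0.2]]'
python3 - <<'E'
from kin import *
s=read_state();print(s["joints"].round(3).tolist(),s["position"],s["contact_force"],s["gripper_width"])
print(delta(*pose(28,9,17,ins=-40)),delta(*pose(28,9,17,ins=28)))
im,d=get_image("top");cv2.imwrite("pics/t1.png",cv2.resize(im[60:260,220:480],None,fx=3,fy=3))
np.save("pics/t1.npy",d)
E
```

```text
clock: 3.22
position: [498.0, -78.2, 107.1]
ee_rot: [0.842, -0.16, 0.096, -0.506]
contact_force: [0.2, -0.3, 0.4]
gripper_width: 51.1
grasp_force: 0.0
[-0.536, 0.559, -0.193, -1.103, -1.351, 2.312] [498.02664031 -78.19147462 107.09265708] [ 0.17970936 -0.27051621  0.36630286] 51.13688806040441
[ 0.0003  0.002  -0.0018  0.0007  0.0038  0.0033] [0.0006 0.0019 0.0662 0.0007 0.0038 0.0033]
```

View pics/t1.png

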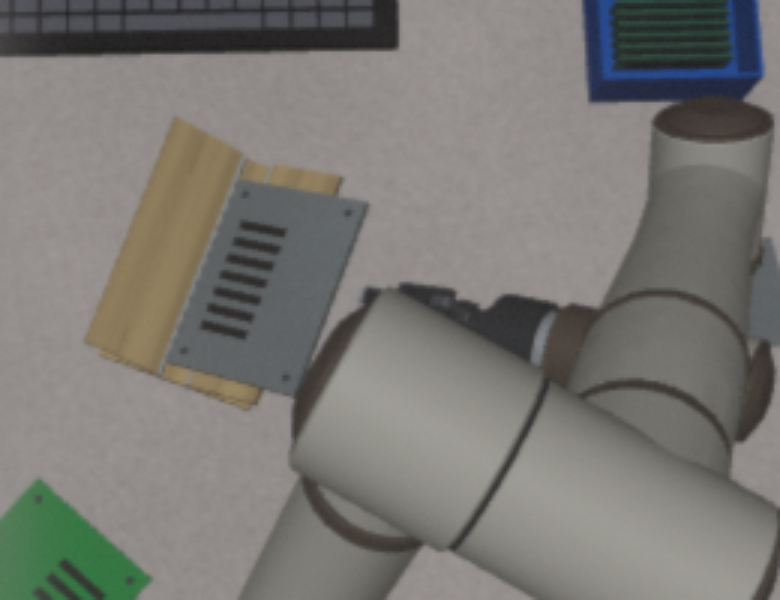

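The picture shows the gripper aligned just outside the middle of the raised edge, at about (370,295) against the edge mid at (330,300). Now insert and close.

```bash
python3 -m handwheel '[[0,0.001,0.02,0,0,0,0.2],[0.0003,0.002,0.045,0,0.003,0.003,0.2],[0.0005,0.002,0.066,0,0.003,0.003,0.2],[0.0005,0.002,0.066,0,0.003,0.003,0.2]]'
python3 -m handwheel '[[0,0,0,0,0,0,-0.3],[0,0,0,0,0,0,-0.7],[0,0,0,0,0,0,-1],[0,0,0,0,0,0,-1],[0,0,0,0,0,0,-1],[0,0,0,0,0,0,-1],[0,0,0,0,0,0,-1],[0,0,0,0,0,0,-1]]'
python3 - <<'E'
from kin import *
s=read_state();print(s["joints"].round(3).tolist(),s["position"],s["wrist_torque"])
p,M=pose(28,9,17);print(p,delta(p,M))
im,d=get_image("side");cv2.imwrite("pics/s1.png",cv2.resize(im[120:250,270:430],None,fx=4,fy=4))
E
```

```text
clock: 3.78
position: [519.7, -24.6, 74.3]
ee_rot: [0.842, -0.161, 0.097, -0.506]
contact_force: [0.7, 0.1, 1.2]
gripper_width: 51.1
grasp_force: 0.0
clock: 4.78
position: [520.1, -27.0, 75.6]
ee_rot: [0.842, -0.161, 0.099, -0.505]
contact_force: [-1.5, -3.8, 6.1]
gripper_width: 6.8
grasp_force: 62.5
[-0.449, 0.603, -0.223, -1.181, -1.26, 2.356] [520.13748049 -27.01048406  75.56078751] [-0.90895773  0.41376367 -0.09096056]
[519.67277529 -24.89576277  74.27553066] [-0.0012  0.0003  0.0022  0.0008 -0.0028  0.0029]
```

View pics/s1.png

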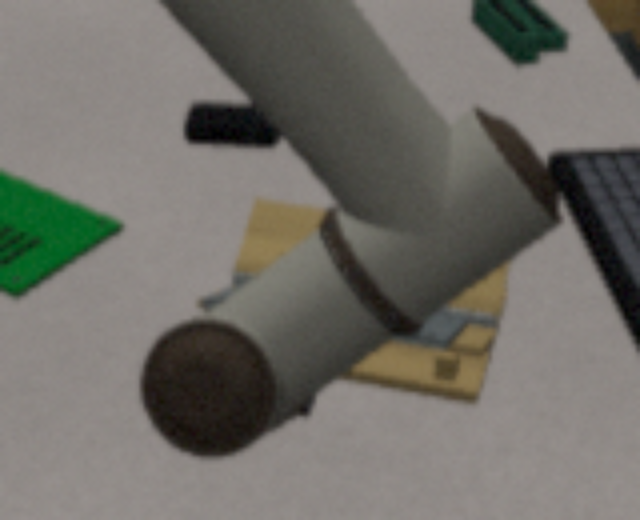

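The side view shows the arm over the stand with the panel edge gripped and the mouse undisturbed. The pads hold 6.8 mm at 62 N. Next I compute the tip-up rows.

```bash
cat > rows.py <<'E'
from kin import *
A=[28,40,60,90,120,140,152,154];EY=[9,7,4,0,-4,-7,-9,-9];EZ=[17,20,22,22,22,20,17,16]
def rows(a0,al):
    ps=lambda a:pose(a,np.interp(a,A,EY),np.interp(a,A,EZ))
    p0,M0=ps(a0)
    for a in al:
        p,M=ps(a);print(a,np.r_[M0.T@(p-p0)/1000,R.from_matrix(M0.T@M).as_rotvec()].round(3).tolist())
E
python3 -c "
from rows import *
rows(28,[30,35,41,48,55,62,69,76,83,90]);rows(90,[95,101,108,115,122,129,136,142,148,152])"
```

```text
30 [0.0, -0.005, -0.0, -0.035, 0.0, 0.0]
35 [0.0, -0.016, -0.001, -0.122, 0.0, 0.0]
41 [0.0, -0.029, -0.0, -0.227, 0.0, -0.0]
48 [0.0, -0.044, 0.003, -0.349, 0.0, -0.0]
55 [0.0, -0.057, 0.007, -0.471, 0.0, 0.0]
62 [0.0, -0.07, 0.014, -0.593, 0.0, 0.0]
69 [0.0, -0.082, 0.022, -0.716, 0.0, 0.0]
76 [-0.0, -0.092, 0.032, -0.838, 0.0, 0.0]
83 [0.0, -0.101, 0.043, -0.96, 0.0, 0.0]
90 [0.0, -0.108, 0.054, -1.082, 0.0, 0.0]
95 [-0.0, -0.01, 0.0, -0.087, -0.0, -0.0]
101 [0.0, -0.022, 0.002, -0.192, -0.0, -0.0]
108 [0.0, -0.035, 0.006, -0.314, 0.0, 0.0]
115 [-0.0, -0.048, 0.011, -0.436, -0.0, 0.0]
122 [-0.0, -0.06, 0.019, -0.559, 0.0, 0.0]
129 [-0.0, -0.071, 0.028, -0.681, -0.0, 0.0]
136 [0.0, -0.081, 0.039, -0.803, -0.0, 0.0]
142 [-0.0, -0.089, 0.049, -0.908, -0.0, -0.0]
148 [-0.0, -0.095, 0.061, -1.012, -0.0, 0.0]
152 [0.0, -0.099, 0.07, -1.082, 0.0, 0.0]
```

```bash
python3 -m handwheel '[[0,-0.005,0,-0.035,0,0,-1],[0,-0.01,-0.001,-0.08,0,0,-1],[0,-0.016,-0.001,-0.122,0,0,-1],[0,-0.029,0,-0.227,0,0,-1],[0,-0.036,0.001,-0.29,0,0,-1],[0,-0.036,0.001,-0.29,0,0,-1]]'; python3 -c "
from kin import *
print(delta(*pose(90,0,22)), read_state()['wrist_torque'],read_state()['joints'].round(2))"
```

```text
clock: 5.58
position: [526.3, -8.7, 106.6]
ee_rot: [0.907, -0.173, 0.075, -0.378]
contact_force: [-0.6, 1.1, -3.2]
gripper_width: 6.5
grasp_force: 61.3
[ 1.000e-04 -8.370e-02  3.140e-02 -7.908e-01 -3.800e-03  3.400e-03] [-2.17727443  0.90173565  0.07097226] [-0.24  0.42 -0.24 -0.96 -1.04  2.  ]
```

```bash
python3 -c "
from rows import *
rows(44.7,[48,54,61,68,75,82,87,90])"
```

```text
48 [-0.0, -0.007, -0.0, -0.058, -0.0, -0.0]
54 [-0.0, -0.019, -0.0, -0.162, -0.0, -0.0]
61 [0.0, -0.034, 0.002, -0.284, -0.0, -0.0]
68 [0.0, -0.047, 0.006, -0.407, -0.0, -0.0]
75 [-0.0, -0.06, 0.013, -0.529, 0.0, -0.0]
82 [-0.0, -0.071, 0.02, -0.651, 0.0, -0.0]
87 [0.0, -0.079, 0.026, -0.738, 0.0, 0.0]
90 [0.0, -0.083, 0.031, -0.791, 0.0, -0.0]
```

```bash
python3 -m handwheel '[[0,-0.007,0,-0.058,0,0,-1],[0,-0.019,0,-0.162,0,0,-1],[0,-0.034,0.002,-0.284,0,0,-1],[0,-0.047,0.006,-0.407,0,0,-1],[0,-0.06,0.013,-0.529,0,0,-1],[0,-0.071,0.02,-0.651,0,0,-1],[0,-0.079,0.026,-0.738,0,0,-1],[0,-0.083,0.031,-0.791,0,0,-1],[0,-0.083,0.031,-0.791,0,0,-1],[0,-0.083,0.031,-0.791,0,0,-1]]'; python3 -c "
from kin import *
print(delta(*pose(90,0,22)), read_state()['wrist_torque'],read_state()['joints'].round(2))
for n in('top','side'):
    im,d=get_image(n);np.save('pics/%s2.npy'%n,d);cv2.imwrite('pics/%s2.png'%n,im)
t=cv2.imread('pics/top2.png')[70:230,220:380];s=cv2.imread('pics/side2.png')[110:270,270:430]
cv2.imwrite('pics/up.png',cv2.resize(np.hstack([t,s]),None,fx=2.5,fy=2.5))"
```

```text
clock: 6.82
position: [555.2, 63.7, 142.1]
ee_rot: [0.982, -0.19, -0.0, 0.0]
contact_force: [-0.7, -0.4, -2.8]
gripper_width: 6.5
grasp_force: 61.1
[-0.0001 -0.0033 -0.0019  0.0008  0.0004 -0.0026] [-0.03041895 -0.0233038  -0.00335714] [ 0.4   0.35 -0.28  0.   -0.94  0.78]
```

View pics/up.png

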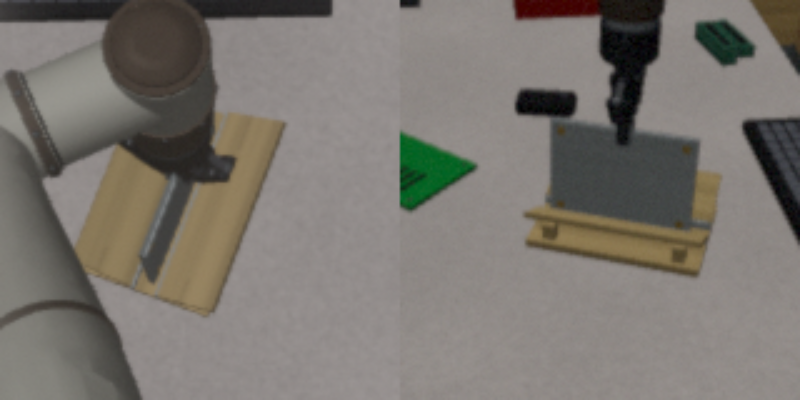

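Both views show the panel standing upright in the channel, held at the middle of its top edge: top crop about (165,215), side crop about (625,170). Now lower it over.

```bash
python3 -m handwheel '[[0,-0.012,0,-0.087,0,0,-1],[0,-0.025,0.001,-0.192,0,0,-1],[0,-0.038,0.005,-0.314,0,0,-1],[0,-0.051,0.01,-0.436,0,0,-1],[0,-0.063,0.018,-0.559,0,0,-1],[0,-0.074,0.027,-0.681,0,0,-1],[0,-0.084,0.038,-0.803,0,0,-1],[0,-0.089,0.044,-0.86,0,0,-1],[0,-0.092,0.048,-0.908,0,0,-1],[0,-0.092,0.048,-0.908,0,0,-1]]'; python3 -c "
from kin import *
s=read_state();print(delta(*pose(142,-7.3,20)),delta(*pose(152,-9,17)), s['wrist_torque'],s['joints'].round(2))
im,d=get_image('top');P=cloud('top',d);np.save('pics/top3.npy',d)
t=im[70:230,220:380];s=get_image('side')[0][110:270,270:430]
cv2.imwrite('pics/dn.png',cv2.resize(np.hstack([t,s]),None,fx=2.5,fy=2.5))"
```

```text
clock: 8.18
position: [591.3, 150.6, 94.7]
ee_rot: [0.883, -0.171, -0.082, 0.43]
contact_force: [-0.0, 2.1, -3.9]
gripper_width: 6.6
grasp_force: 61.5
[-0.0014  0.0015  0.0013 -0.0012 -0.0013 -0.0025] [-0.0015 -0.021   0.0063 -0.1758 -0.0011 -0.0026] [ 2.49225015 -0.98343402  0.10075197] [ 0.69  0.84  0.04  0.39 -1.61  0.34]
```

View pics/dn.png

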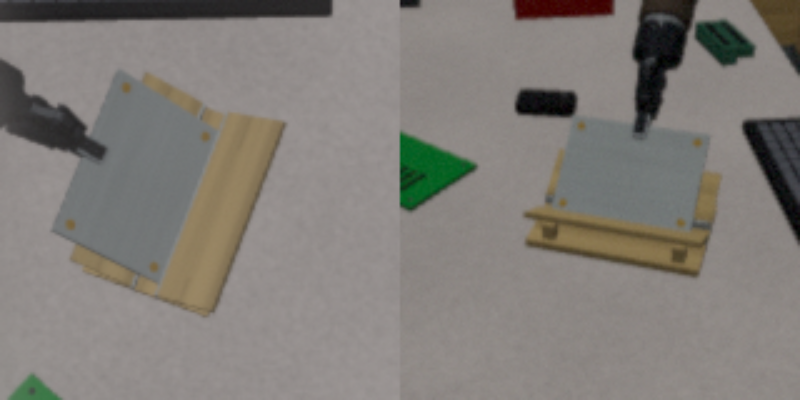

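The panel is inside up and about 10° above the far leaf, square to the stand (top crop about (135,175)). I'll lower the last bit and check by force.

```bash
python3 -m handwheel '[[0,-0.006,0.001,-0.05,0,0,-1],[-0.001,-0.012,0.003,-0.1,0,0,-1],[-0.001,-0.017,0.005,-0.14,0,0,-1],[-0.001,-0.020,0.006,-0.17,0,0,-1],[-0.001,-0.020,0.006,-0.17,0,0,-1]]'; cat > fit.py <<'E'
from kin import *
s=read_state();print(delta(*pose(152,-9,17)), s['wrist_torque'])
im,d=get_image('top');P=cloud('top',d);hsv=cv2.cvtColor(im,cv2.COLOR_BGR2HSV)
m=np.zeros(d.shape,bool);m[95:187,238:312]=1;m&=(d>0)&(hsv[...,1]<60)&(hsv[...,2]>60)&(P[...,2]>25)&(P[...,2]<110)
q=P[m]
for k in range(6):
    c=q.mean(0);w,V=np.linalg.eigh(np.cov((q-c).T));n=V[:,0]*np.sign(V[2,0]);q=q[np.abs((q-c)@n)<max(2.5*w[0]**.5,3)]
e1=np.cross(n,[0,0,1]);e1/=np.linalg.norm(e1);e2=np.cross(n,e1);r=cv2.minAreaRect(np.float32(np.c_[(q-c)@e1,(q-c)@e2]))
Cc=c+r[0][0]*e1+r[0][1]*e2-4*n;dd=Cc-S0
print(len(q),"size",r[1],r[2],"tilt",np.degrees(np.arccos(n[2])),"centre stand",dd@X,dd@Y,dd[2],"yaw",np.degrees(np.arcsin(n@X)))
E
python3 fit.py
```

```text
clock: 8.9
position: [595.4, 160.9, 77.4]
ee_rot: [0.844, -0.162, -0.092, 0.504]
contact_force: [5.8, 11.4, 1.8]
gripper_width: 7.0
grasp_force: 63.5
[-0.0015 -0.0013  0.0043 -0.0075 -0.0086 -0.0048] [ 2.97750684 -0.99839069  0.15614692]
2957 size (157.91717529296875, 215.2249298095703) 87.73223876953125 tilt 28.674615184893668 centre stand -8.727658575113601 63.28333851562526 55.654869274245726 yaw 0.055152469471431535
```

```bash
python3 -m handwheel '[[0,0,0,0,0,0,-0.9],[0,0,0,0,0,0,-0.8],[0,0,0,0,0,0,-0.6],[0,0,0,0,0,0,-0.3],[0,0,0,0,0,0,0],[0,0,0,0,0,0,0],[0,0,0,0,0,0,0]]'; python3 fit.py
python3 -m handwheel '[[0,0,-0.01,0,0,0,0],[0,0,-0.025,0,0,0,0],[0,0,-0.045,0,0,0,0],[0,0,-0.065,0,0,0,0],[0,0,-0.08,0,0,0,0],[0,0,-0.1,0,0,0,0],[0,0,-0.12,0,0,0,0],[0,0,-0.12,0,0,0,0]]'; python3 fit.py; python3 -c "
from kin import *
cv2.imwrite('pics/end.png',cv2.resize(np.hstack([get_image('top')[0][70:230,180:380],get_image('side')[0][110:270,270:430]]),None,fx=2,fy=2))"
```

```text
clock: 9.82
position: [592.6, 157.3, 76.3]
ee_rot: [0.843, -0.163, -0.096, 0.504]
contact_force: [0.9, -0.4, -0.2]
gripper_width: 42.7
grasp_force: 0.0
[-0.0001 -0.0024 -0.0001 -0.004  -0.0002 -0.0032] [ 1.61439367 -0.71020423 -0.02973756]
2911 size (144.3442840576172, 228.50054931640625) 89.56070709228516 tilt 27.73423462440393 centre stand 5.080990396409703 58.88285300049006 51.86055817490178 yaw 0.042404776858151506
clock: 10.88
position: [632.1, 257.2, 133.3]
ee_rot: [0.843, -0.163, -0.095, 0.503]
contact_force: [0.6, 0.6, 0.4]
gripper_width: 42.6
grasp_force: 0.0
[-1.000e-04 -1.500e-03  1.215e-01 -6.500e-03 -2.300e-03 -3.600e-03] [ 1.66821165 -0.64128255 -0.05909337]
2995 size (144.8890380859375, 231.70689392089844) 89.14409637451172 tilt 27.706741622104126 centre stand 3.115883288620605 59.328153934083296 52.07220694331046 yaw 0.10948898789213682
```

View pics/end.png

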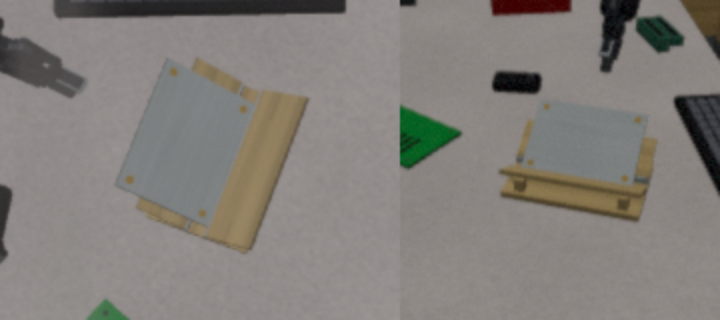

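The panel rests squarely on the far leaf, inside up (top crop about (185,145)), and the gripper is clear. The tilt is 27.7°, with the centre at y≈59 mm and z≈52 mm.

```bash
python3 -c "
from bench import *
print(job_done())"
```

```text
the job is handed in; nothing more can be done
None
```

The cover panel now lies inside up and squarely on the opposite leaf, measured at about 28° tilt with its centre 59 mm from the middle and 52 mm high. The gripper is clear, the spare panel and mouse were not touched, and I handed the job in at about 11 s; the hand-in gave no verdict.

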